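# Unhook the calibration board and stand it in its holder

## Task

Take the checkered calibration board off the barbed hook without forcing it: raise it, lean its top back and ease it over the barbed tip, feeling for where the tip is. Then stand it upright in the slot of the blue holder, gently and fully home, and let go. Do not drop the board, and leave the other things alone.

Things in the scene. Friction and masses are not known exactly. Their poses are not given: they have to be found in the camera images.
- paddle: White calibration board, checkered face on +x. Origin: middle of its lower edge; x = board normal, y across, z up the board. Board 8 mm thick (x), 110 wide (y), z 0 to 90 mm. Orange frame above it 8 thick, 56 wide, z 90 to 126. Black handle above: 14 thick (x), 30 wide (y), z 126 to 190. 0.15 to 0.31 kg. Starts hanging upright, its x along the hook's x within about 0.06 rad
- paddle_eye (a point): centre of the eye, the rectangular hole through the orange frame: 32 mm wide (y), 21 mm high, z 90 to 111 on the board, this point at 100.5; axes as the board. At the start the hook's rod runs through the eye, whose top edge rests on the rod
- paddle_grip (a point): point in the black handle, 172 mm above the board's lower edge, a good place to grip across the 14 mm; axes as the board
- hook: Fixed hook stand, pointing along its +x, z up. Origin on the bench under the post. Base plate x -55 to 105, y -50 to 50, 12 mm thick. Yellow clamp block on the post: x -15 to 15, y -16 to 16, top at z 149, black knob on +y side. The clamped rod does not give, and over 20 N between board and hook is too much
- hook_rod (a point): where the rod leaves the block: hook x 15 mm, z 140; axes as the hook. Level flat steel rod along +x, 12 mm wide (y), 8 mm high (z 136 to 144), this point at its mid-height. It then bends up at 60 degrees above level. The bend (mid-lines meet) is 70 to 116 mm ahead of this point, different each time: the rod's length is NOT measured and must be felt or seen
- hook_front (a point): a point over the base where the upturned tip may be: hook x 108 mm, z 140, mid-range of the bend (true bend up to 23 mm nearer or farther). Tip beyond the bend: 30 mm long, 8 thick, 12 wide; its last 7 mm carry a red barb 5 mm high on the post side. The board cannot pass it upright, only with its top leaned back towards the post by some 30 to 45 degrees, moving up along the tip
- holder: Fixed blue slotted holder, 70 (x) x 146 (y) x 54 mm high. Origin: centre of underside, z up. Slot along its y, open at the top: 11 mm wide (x), 124 mm long (y), straight from its floor at z 10 to z 42, widening to about 20 mm at the top. The board's lower edge goes in, either way round. Over 30 N between board and holder is too much
- holder_slot (a point): centre of the slot's floor, 10 mm above the bench; axes as the holder
- tape_roll: small paper tape roll, 60 mm across, 22 mm high; bystander, leave alone
- screwdriver: screwdriver lying on the bench; bystander, leave alone
- wrench: wrench lying on the bench; bystander, leave alone
Not all that is in view belongs to the job. Leave any pink look-alike of the holder alone. Several things have the shape of the paddle; the one meant has the colours described above.

How it is judged:
By the outcome, as a careful person would: the job done as asked, in the order asked, and still so for the second after the job is handed in, with the robot touching nothing.
It also fails if it takes over 69 s, if anything falls off the work surface, if the arm or the gripper's body presses on something with over 40 N, if the wrist force passes 120 N, or if a joint passes its speed limit or range.

## Robot

A 6-joint arm with a two-finger parallel gripper is mounted at the origin on the work surface. World frame = base frame: x ahead of the robot, y to its left, z up, the work surface at z = 0. Lengths are in m, angles in rad, forces in N, time in s.
With the tool pointing down it reaches from about 0.35 to 0.975 m from the base axis. Payload 4.9 kg.
Tool frame: the origin (TCP) lies midway between the tips of the shut fingers; the grasp point (between the pads) lies behind it (manip.grasp_offset is the y of the grasp point in the tool frame, in m); y points along the fingers, z is the direction in which the jaws open and shut, and the axes are right-handed (so a half turn about y gives the same grasp; the last joint's range is limited). The gripper opens to 85 mm and grips with 20 to 120 N. Pads are 22 mm wide; open, the fingers measure 114 mm over their backs; the gripper's body (76 mm by 85 mm) begins 54 mm behind the grasp point. The pads swing forward as they close: fully open they stand 13 mm farther back than shut.
Start: joints at [1.159, 0.053, 1.613, -0, 1.476, -0.119], TCP at [0.18, 0.598, 0.231] pointing down, gripper open.
Joint ranges: [-3.01, 3.01], [-1.01, 2.22], [0.06, 2.58], [-1.02, 4.17], [0.09, 2.62], [-3.14, 3.14]. Speed limits (rad/s): [2.57, 2.57, 3.14, 3.14, 3.14, 3.14].

## Interface

Orientations are given as a unit quaternion [w, x, y, z].
In Python, from plant import manip gives the robot as it stands. The module is installed in compiled form; this text tells all that it offers.
- The arm moves only by the shell command python3 -m jog 'ROWS'. ROWS is a JSON object of lists of equal length, an entry for each row: "offset": the shift along the world's x, y, z in units of 50 mm (1.0 is 50 mm), a list of three; "angular": the turn, a rotation vector about the world's x, y, z in units of 6 degrees (1.0 is 6 degrees), a list of three; "jaw": the finger opening in mm, from 0 to 85.4. In form: {"offset": [[tx, ty, tz], ...], "angular": [[ax, ay, az], ...], "jaw": [jaw, ...]}. A call has 1 to 12 rows; each row shifts and turns the commanded pose from where the row before left it; what a row does not reach is not made up. A row lasts 1/10 s, in which the tool goes at most 50 mm and 8.59 degrees, less where a joint would pass 70% of its speed; a pose out of reach is approached as far as the arm can. A call is refused whole if a number of a shift passes 1 or a number of a turn 1, either way. A call with a gripper value outside its range is refused whole. The fingers move at their own pace and stop on an object; the grip force is fixed at half the most. Time passes only in rows, so rows that do not move let the fingers close. It gives the time, the measured TCP pose, the force and the opening at its end, in the units of the state.
- manip.state(): the state, without advancing time (a new reading comes with each control period).
- manip.grab_frame(name): name is "scene" or "top" or "wrist"; returns the picture (420x560x3 uint8, blue, green, red); there is no depth.
- manip.camera_model(name): a dict with "fx", "fy", "cx", "cy" (pixels), "rvec" (rotation vector, rad) and "tvec" (3), from world to camera coordinates, as OpenCV has them; the wrist camera has in their place "mount" (4x4, takes a point from camera to tool coordinates, whose origin is the TCP and whose axes are the tool frame's). Camera axes: x right, y down, z forward; pixel columns grow to the right and rows downward; lengths in m; the calibration is good to about 2 mm. The wrist camera is an equidistant fisheye: a pixel r from the principal point sees the ray r / f radians off the axis. A picture is of the moment at which its call begins: read the wrist's pose just before it. camera_model takes no time and is no camera call.
- manip.job_done(): hands the job in, once; it reports no verdict.
The state is a dict: "time": time; "joint_pos": joint angles; "joint_vel": joint speeds; "joint_efforts": joint torques, N m; "tool_pos": TCP position; "tool_rot": TCP orientation; "contact_force": force on the tool from outside, world axes, zero at the start; "ft_torque": the same for the moment, N m; "gripper_width": opening from 0.0 (shut) to 1.0 (fully open).
Only numpy, scipy, OpenCV 4.12 (cv2) and the standard library are available. Lean on these libraries where they do the work, as an engineer would, in place of code of your own. Each camera call takes 0.05 s, during which the arm holds its last target.

## Working session

There is one attempt and no reset: what is moved stays moved. The work goes in short steps, Python scripts to look and compute and a shell command to move; the robot and the scene stay as the last step left them, time stands still between calls to the robot, and variables do not carry over. Pictures are saved under pics/ and viewed, and the job is handed in when it is done.

```bash
mkdir -p pics; cat > h.py <<'E'
import numpy as np, cv2
from plant import manip
from scipy.spatial.transform import Rotation as R
def q2R(q): return R.from_quat([q[1],q[2],q[3],q[0]]).as_matrix()
def cam(name):
    m=manip.camera_model(name)
    return m
def proj(name,P):
    m=cam(name); K=np.array([[m['fx'],0,m['cx']],[0,m['fy'],m['cy']],[0,0,1.]])
    return cv2.projectPoints(np.array(P,float).reshape(-1,3),np.array(m['rvec'],float),np.array(m['tvec'],float),K,None)[0].reshape(-1,2)
def ray(name,uv):
    m=cam(name); Rm=cv2.Rodrigues(np.array(m['rvec'],float))[0]; t=np.array(m['tvec'],float)
    d=np.array([(uv[0]-m['cx'])/m['fx'],(uv[1]-m['cy'])/m['fy'],1.])
    o=-Rm.T@t; d=Rm.T@d; return o,d/np.linalg.norm(d)
def onz(name,uv,z):
    o,d=ray(name,uv); return o+d*(z-o[2])/d[2]
def tri(rs):
    A=np.zeros((3,3));b=np.zeros(3)
    for o,d in rs:
        M=np.eye(3)-np.outer(d,d);A+=M;b+=M@o
    p=np.linalg.solve(A,b); return p,[np.linalg.norm((np.eye(3)-np.outer(d,d))@(p-o)) for o,d in rs]
def wray(uv,st):
    m=cam('wrist'); M=np.array(m['mount'],float)
    x=(uv[0]-m['cx']);y=(uv[1]-m['cy']);r=np.hypot(x,y);th=r/m['fx']
    d=np.array([x/r*np.sin(th),y/r*np.sin(th),np.cos(th)]) if r>0 else np.array([0,0,1.])
    Rt=q2R(st['tool_rot']);p=np.array(st['tool_pos'])
    return Rt@M[:3,3]+p, Rt@M[:3,:3]@d
def wproj(P,st):
    m=cam('wrist'); M=np.array(m['mount'],float);Rt=q2R(st['tool_rot']);p=np.array(st['tool_pos'])
    out=[]
    for X in np.array(P,float).reshape(-1,3):
        c=M[:3,:3].T@(Rt.T@(X-p)-M[:3,3]); th=np.arctan2(np.hypot(c[0],c[1]),c[2]);a=np.arctan2(c[1],c[0])
        out.append([m['cx']+m['fx']*th*np.cos(a),m['cy']+m['fx']*th*np.sin(a)])
    return np.array(out)
E
python3 - <<'E'
from h import *
print(manip.state(), manip.grasp_offset)
for n in("scene","top","wrist"):
    print(n,cam(n)); cv2.imwrite(f"pics/{n}0.png",manip.grab_frame(n))
E
```

```text
{'time': 0.0, 'joint_pos': array([ 1.15900341e+00,  5.33568205e-02,  1.61429183e+00,  1.80139522e-06,
        1.47599985e+00, -1.19002834e-01]), 'joint_vel': array([ 4.52393467e-04, -9.34278540e-04, -2.17788622e-04,  5.58763635e-05,
        1.51239599e-03, -4.18222009e-04]), 'joint_efforts': array([ 3.28719514e-03, -3.93671072e+01, -3.70189655e+01,  1.37516322e-04,
        6.72414477e-03, -1.68649755e-06]), 'tool_pos': array([0.18014051, 0.59782713, 0.23006434]), 'tool_rot': array([-0.69884151,  0.70024398, -0.10333884,  0.10295632]), 'contact_force': array([ 0.16233218,  0.7194751 , -0.17736652]), 'ft_torque': array([0.01500751, 0.00285863, 0.0165372 ]), 'gripper_width': 0.9947391928760393} -0.0187
scene {'fx': 417.0492796231154, 'fy': 417.0492796231154, 'cx': 274.81461163713465, 'cy': 199.65719556195202, 'rvec': array([ 1.50691901,  1.71259889, -0.93375432]), 'tvec': array([ 0.05378116, -0.15892857,  1.50868074])}
top {'fx': 510.35164115058717, 'fy': 510.35164115058717, 'cx': 286.2504510123061, 'cy': 203.3858492001433, 'rvec': array([ 2.19544243, -2.19521533,  0.07253824]), 'tvec': array([-0.01461281,  0.56000708,  1.37901568])}
wrist {'fx': 325.19226210127806, 'fy': 325.19226210127806, 'cx': 278.43545384229293, 'cy': 208.378203370218, 'mount': array([[-6.75232411e-04,  9.54516905e-01,  2.98156036e-01,
        -7.55058245e-02],
       [ 1.17228086e-03, -2.98155144e-01,  9.54516703e-01,
        -1.42754868e-01],
       [ 9.99999085e-01,  9.94043229e-04, -9.17637882e-04,
        -9.74894936e-04],
       [ 0.00000000e+00,  0.00000000e+00,  0.00000000e+00,
         1.00000000e+00]])}
```

View pics/scene0.png

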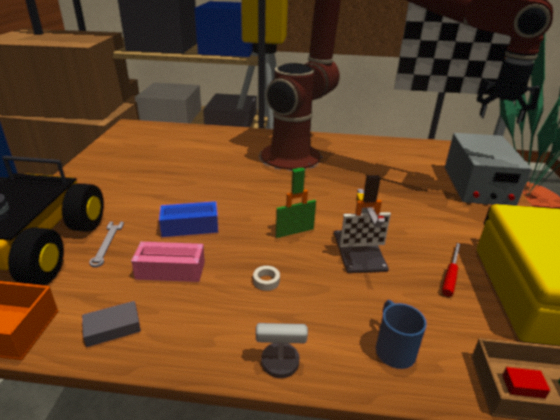

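View pics/top0.png

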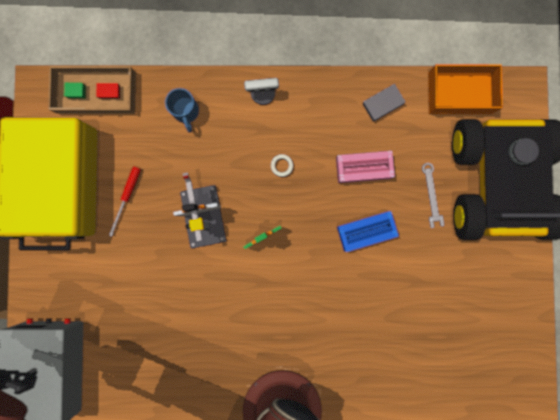

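View pics/wrist0.png

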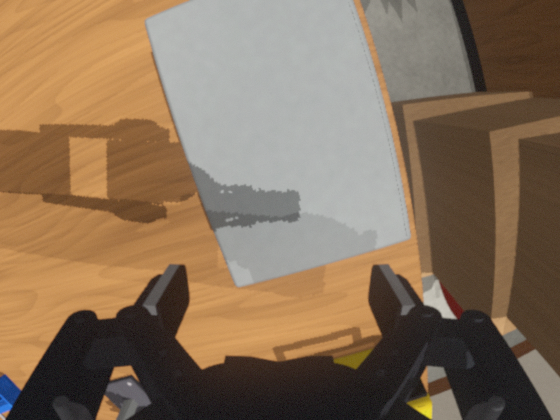

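The paddle could be the checkered board with orange frame and black handle (scene 363,225; top ~195,210) or the green board with green handle (scene 296,215; top 263,237). The checkered one matches the description. The holder could be the blue one (scene 190,218; top 368,231) or the pink one (scene 168,262), and blue is the one meant. I'll confirm in an enlarged crop.

```bash
python3 - <<'E'
import cv2,numpy as np
s=cv2.imread('pics/scene0.png');t=cv2.imread('pics/top0.png')
a=cv2.resize(s[165:285,320:420],None,fx=4,fy=4,interpolation=cv2.INTER_CUBIC)
b=cv2.resize(t[160:260,160:250],None,fx=4.4,fy=4.8,interpolation=cv2.INTER_CUBIC)
cv2.imwrite('pics/crop1.png',np.hstack([a,b[:480]]))
E
```

```text
(no output)
```

View pics/crop1.png

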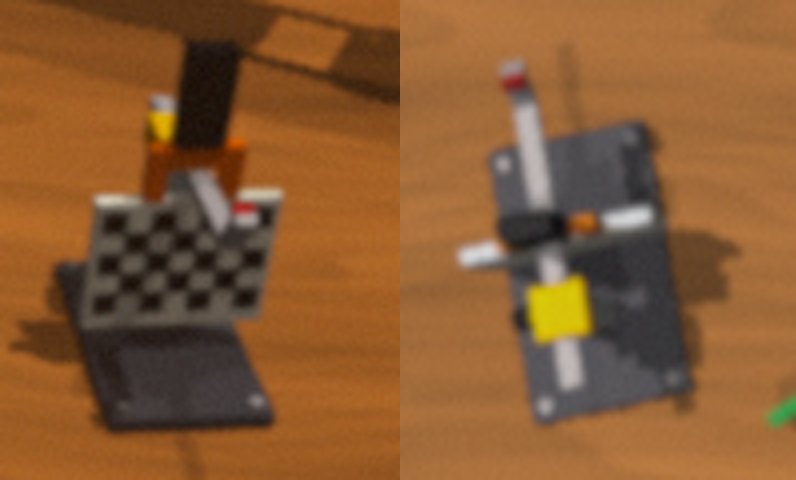

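```bash
python3 - <<'E'
from h import *
t=cv2.imread('pics/top0.png');s=cv2.imread('pics/scene0.png')
def comp(mask,box):
    m=np.zeros_like(mask);x0,y0,x1,y1=box;m[y0:y1,x0:x1]=mask[y0:y1,x0:x1]
    n,l,st,c=cv2.connectedComponentsWithStats(m)
    i=1+np.argmax(st[1:,4]);return c[i],st[i],(l==i).astype(np.uint8)
hsv=cv2.cvtColor(t,cv2.COLOR_BGR2HSV);hs=cv2.cvtColor(s,cv2.COLOR_BGR2HSV)
def rect(m): 
    c=max(cv2.findContours(m,cv2.RETR_EXTERNAL,cv2.CHAIN_APPROX_NONE)[0],key=cv2.contourArea)
    return cv2.minAreaRect(c)
# yellow block
c,st,m=comp(cv2.inRange(hsv,(22,150,120),(35,255,255)),(160,160,250,260))
print('yellow',c,st,onz('top',c,.149)); 
# red barb
c,st,m=comp(cv2.inRange(hsv,(170,100,60),(180,255,255))|cv2.inRange(hsv,(0,150,60),(5,255,255)),(170,160,200,200))
print('red top',c,st); rt=ray('top',c)
c2,st2,m=comp(cv2.inRange(hs,(170,120,60),(180,255,255))|cv2.inRange(hs,(0,180,100),(4,255,255)),(370,205,392,225))
print('red scene',c2,st2,tri([rt,ray('scene',c2)]))
# blue holder
c,st,m=comp(cv2.inRange(hsv,(105,150,60),(130,255,255)),(320,195,420,265))
r=rect(m);print('blue',c,st,r); P=np.array([onz('top',p,.054) for p in cv2.boxPoints(r)]);print(P,P.mean(0))
e=[np.linalg.norm(P[i]-P[(i+1)%4]) for i in range(4)];print(e)
# base dark
hh=cv2.inRange(hsv,(0,0,0),(180,110,95))
c,st,m=comp(hh,(170,175,235,255));r=rect(m);print('base',c,st,r);P=np.array([onz('top',p,.012) for p in cv2.boxPoints(r)]);print(P,P.mean(0))
E
python3 - <<'E'
import cv2,numpy as np
t=cv2.imread('pics/top0.png')
cv2.imwrite('pics/crop2.png',np.hstack([cv2.resize(t[165:255,170:235],None,fx=6,fy=6,interpolation=cv2.INTER_CUBIC),cv2.resize(t[200:260,330:405],None,fx=5,fy=9,interpolation=cv2.INTER_CUBIC)]))
E
```

```text
yellow [195.77848101 224.10759494] [189 217  15  15 158] [0.50100007 0.2094681  0.149     ]
red top [185.5  176.75] [184 176   4   3   8]
red scene [380.2 216.2] [379 216   4   2   5] (array([0.61616535, 0.23420415, 0.16962232]), [np.float64(0.0019955683297510226), np.float64(0.001995568329751038)])
blue [367.47285714 231.20571429] [ 338  212   60   39 1400] ((367.5107727050781, 231.17251586914062), (25.543697357177734, 54.921539306640625), 73.44293212890625)
[[ 0.49568632 -0.15049303  0.054     ]
 [ 0.53731169 -0.29101035  0.054     ]
 [ 0.47225114 -0.30958375  0.054     ]
 [ 0.43090454 -0.16939715  0.054     ]] [ 0.48403842 -0.23012107  0.054     ]
[np.float64(0.1465530320614755), np.float64(0.06765979094209447), np.float64(0.14615684968617038), np.float64(0.06748366279241762)]
base [206.07991513 215.99080622] [ 182  186   44   61 1414] ((202.76922607421875, 216.34613037109375), (57.069786071777344, 37.065940856933594), 78.69007110595703)
[[0.59145161 0.27953101 0.012     ]
 [0.61152289 0.18012014 0.012     ]
 [0.45823388 0.1483806  0.012     ]
 [0.43849629 0.24721621 0.012     ]] [0.52492617 0.21381199 0.012     ]
```

View pics/crop2.png

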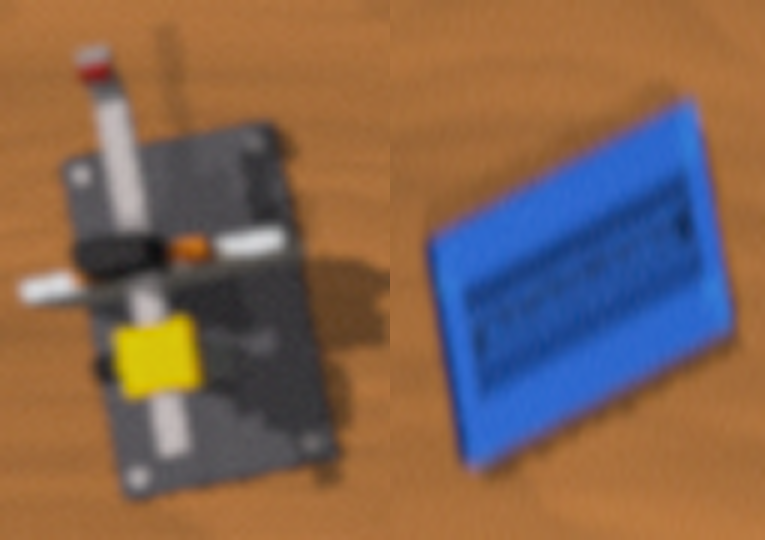

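The crop confirms it: a white, checkered board with an orange frame and black handle, hanging on the rod. The red barb is at top px (185.5,177) and the yellow block at (196,224). Next I'll measure the paddle and the bend.

```bash
python3 - <<'E'
from h import *
c=lambda x,y:(170+x/6-.5+.08,165+y/6-.5+.08)
L=onz('top',c(20,290),.123);Rr=onz('top',c(287,238),.123)
print('board edge',L,Rr,(L+Rr)/2,np.linalg.norm(L-Rr),np.degrees(np.arctan2(Rr[0]-L[0],L[1]-Rr[1])))
print('handle top',onz('top',c(120,248),.223))
B=onz('top',c(112,94),.144);print('bend top',B)
O=np.array([.5005,.2088]);yaw=np.radians(11.9);u=np.array([np.cos(yaw),np.sin(yaw)])
for p in (B[:2],np.array([.6162,.2342])): print('hookx',(p-O)@u,(p-O)@np.array([-u[1],u[0]]))
st=manip.state();print(q2R(st['tool_rot']))
# tip top in the top view
print(onz('top',c(94,50),.168),(onz('top',c(94,50),.168)[:2]-O)@u)
# predicted
for b in (.100,.105,.110,.115):
  pt=lambda x,z:[*(O+u*x),z]
  print(b,proj('top',[pt(b-.0023,.144),pt(b+.0076,.1662),pt(b+.015,.166)]).round(1).tolist(),proj('scene',[pt(b+.0076,.1662),pt(b,.14)]).round(1).tolist())
E
```

```text
board edge [0.52963717 0.2716661  0.123     ] [0.55153189 0.1598853  0.123     ] [0.54058453 0.2157757  0.123     ] 0.1139048984305409 11.082327447177752
handle top [0.54194242 0.21175672 0.223     ]
bend top [0.6100989  0.23013891 0.144     ]
hookx 0.11164368054297315 -0.0017194364195339713
hookx 0.11845107588535018 0.0009963039711950949
[[ 9.57452638e-01 -6.27257114e-04  2.88589766e-01]
 [-2.88590392e-01 -1.45774697e-03  9.57451545e-01]
 [-1.79877435e-04 -9.99998741e-01 -1.57674406e-03]]
[0.6255802  0.23321167 0.168     ] 0.1274258879745945
0.1 [[188.7, 185.9], [186.2, 181.1], [185.6, 178.1]] [[377.0, 214.8], [374.1, 222.8]]
0.105 [[188.3, 183.9], [185.8, 179.1], [185.2, 176.1]] [[377.7, 216.1], [374.8, 224.1]]
0.11 [[187.9, 181.9], [185.4, 177.1], [184.8, 174.1]] [[378.4, 217.4], [375.5, 225.5]]
0.115 [[187.5, 180.0], [185.0, 175.1], [184.4, 172.1]] [[379.1, 218.7], [376.2, 226.8]]
```

```bash
python3 -m jog '{"offset":[[0.6,-0.64,0.28],[0.6,-0.64,0.28],[0.6,-0.64,0.28],[0.6,-0.64,0.28],[0.6,-0.64,0.28],[0.6,-0.64,0],[0.6,-0.64,0],[0.6,-0.64,0],[0.6,-0.64,0],[0.6,-0.64,0],[0.6,-0.64,0],[0.6,-0.64,0]],"angular":[[0,0,-0.86],[0,0,-0.86],[0,0,-0.86],[0,0,-0.86],[0,0,-0.86],[0,0,-0.86],[0,0,-0.86],[0,0,-0.86],[0,0,-0.86],[0,0,-0.86],[0,0,-0.86],[0,0,-0.86]],"jaw":[85,85,85,85,85,85,85,85,85,85,85,85]}'
python3 -m jog '{"offset":[[0,0,0],[0,0,0]],"angular":[[0,0,0],[0,0,0]],"jaw":[85,85]}'
python3 - <<'E'
from h import *
st=manip.state();print(st['tool_pos'],q2R(st['tool_rot']).round(4),st['joint_pos'])
import pickle;pickle.dump(st,open('w1.pkl','wb'))
cv2.imwrite('pics/w1.png',manip.grab_frame('wrist'))
E
```

```text
time: 1.35
tool_pos: [0.5412, 0.2128, 0.301]
tool_rot: [-0.546, 0.546, -0.449, 0.449]
contact_force: [0.9, 0.0, -0.7]
gripper_width: 0.996
time: 1.55
tool_pos: [0.5406, 0.2137, 0.3006]
tool_rot: [-0.546, 0.547, -0.449, 0.448]
contact_force: [-0.9, 0.3, 0.1]
gripper_width: 1.0
[0.54056327 0.21365647 0.30063514] [[ 1.947e-01 -1.500e-03  9.809e-01]
 [-9.809e-01  1.000e-04  1.947e-01]
 [-4.000e-04 -1.000e+00 -1.400e-03]] [ 2.48177250e-01 -8.19579184e-02  1.63169202e+00  4.57451198e-04
  1.59325061e+00  5.22634477e-02]
```

View pics/w1.png

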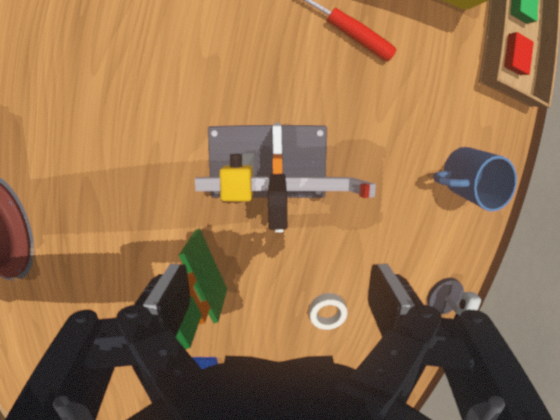

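```bash
python3 - <<'E'
import cv2
i=cv2.imread('pics/w1.png');cv2.imwrite('pics/w1c.png',cv2.resize(i[115:245,190:385],None,fx=4,fy=4,interpolation=cv2.INTER_CUBIC))
E
```

```text
(no output)
```

View pics/w1c.png

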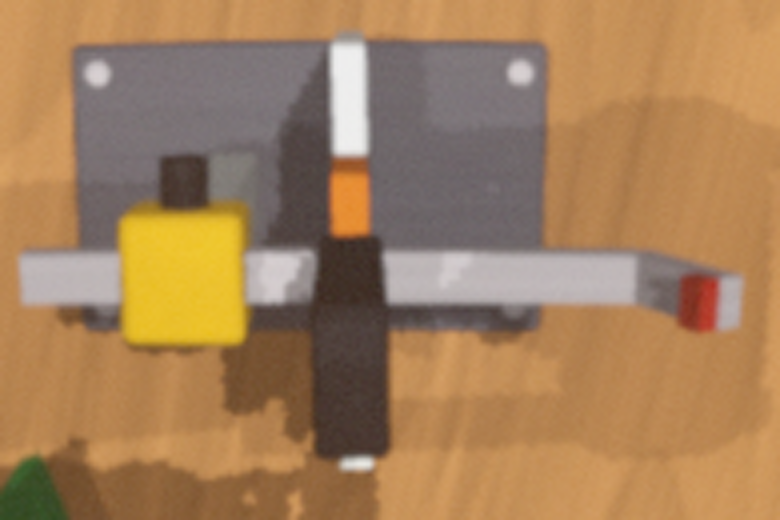

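```bash
python3 - <<'E'
from h import *
import pickle;st=pickle.load(open('w1.pkl','rb'))
def wz(x,y,z):
    o,d=wray((190+x/4-.4,115+y/4-.4),st);return (o+d*(z-o[2])/d[2])
O=np.array([.5005,.2088]);yaw=np.radians(11.6);u=np.array([np.cos(yaw),np.sin(yaw)]);v=np.array([-u[1],u[0]])
for n,x,y,z in [('hand c',350.5,380,.223),('hand +y',350,303,.223),('hand -y',351,455,.223),('hand -x',314,380,.223),('hand +x',388,380,.223),('bend',637,278,.144),('bend+y',637,252,.144),('bend-y',637,303,.144),('rodroot',247,278,.144),('rodback',22,278,.144),('block c',184,278,.149),('block l',122,278,.149),('block r',247,278,.149),('barb',681,303,.164),('tip',740,300,.168),('board+y',348,40,.123),('plate TL',75,45,.012),('TR',545,43,.012),('fr',350,190,.123)]:
    p=wz(x,y,z);print(n,p.round(4),'hook',((p[:2]-O)@u).round(4),((p[:2]-O)@v).round(4))
E
```

```text
hand c [0.5387 0.2184 0.223 ] hook 0.0393 0.0017
hand +y [0.5359 0.2322 0.223 ] hook 0.0394 0.0158
hand -y [0.5415 0.2044 0.223 ] hook 0.0393 -0.0125
hand -x [0.5323 0.2171 0.223 ] hook 0.0328 0.0018
hand +x [0.5452 0.2197 0.223 ] hook 0.046 0.0017
bend [0.6055 0.2323 0.144 ] hook 0.1076 0.002
bend+y [0.6039 0.2385 0.144 ] hook 0.1073 0.0083
bend-y [0.607  0.2263 0.144 ] hook 0.1079 -0.0042
rodroot [0.5142 0.2138 0.144 ] hook 0.0144 0.0021
rodback [0.4603 0.2035 0.144 ] hook -0.0404 0.0029
block c [0.4999 0.2122 0.149 ] hook 0.0001 0.0035
block l [0.4854 0.2094 0.149 ] hook -0.0147 0.0037
block r [0.5144 0.215  0.149 ] hook 0.0149 0.0033
barb [0.6117 0.2325 0.164 ] hook 0.1137 0.0009
tip [0.6239 0.2368 0.168 ] hook 0.1265 0.0026
board+y [0.5268 0.2724 0.123 ] hook 0.0386 0.057
plate TL [0.4376 0.2495 0.012 ] hook -0.0534 0.0525
TR [0.5909 0.2798 0.012 ] hook 0.1028 0.0513
fr [0.5346 0.2358 0.123 ] hook 0.0388 0.0196
```

```bash
python3 -m jog '{"offset":[[-0.04,0.09,0],[0,0,-0.57],[0,0,-0.57],[0,0,-0.57],[0,0,-0.57],[0,0,0],[0,0,0]],"angular":[[0,0,0],[0,0,0],[0,0,0],[0,0,0],[0,0,0],[0,0,0],[0,0,0]],"jaw":[85,85,85,85,85,85,85]}'
python3 - <<'E'
from h import *
st=manip.state();print(st['tool_pos'],st['contact_force'])
cv2.imwrite('pics/w2.png',manip.grab_frame('wrist'))
E
```

```text
time: 2.3
tool_pos: [0.5376, 0.2199, 0.1876]
tool_rot: [-0.547, 0.547, -0.448, 0.448]
contact_force: [-0.3, -0.1, 1.2]
gripper_width: 0.994
[0.53764873 0.21992584 0.18756884] [-0.29697019 -0.14790824  1.18790152]
```

View pics/w2.png

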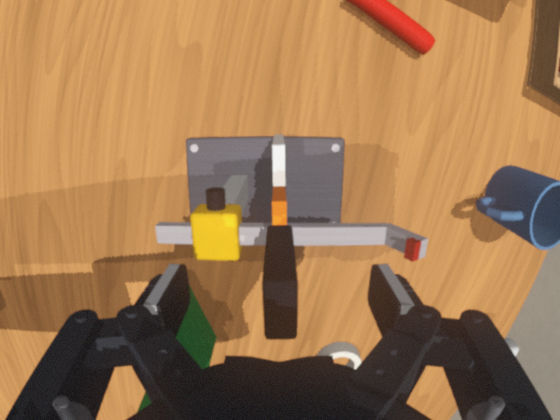

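The handle (px 281, 230–335) sits midway between the fingers at columns 175 and 383, so I'm closing.

```bash
python3 -m jog '{"offset":[[0,0,0],[0,0,0],[0,0,0],[0,0,0],[0,0,0],[0,0,0],[0,0,0],[0,0,0],[0,0,0],[0,0,0]],"angular":[[0,0,0],[0,0,0],[0,0,0],[0,0,0],[0,0,0],[0,0,0],[0,0,0],[0,0,0],[0,0,0],[0,0,0]],"jaw":[5,5,5,5,5,5,5,5,5,5]}'
python3 - <<'E'
from h import *
st=manip.state();print(st['tool_pos'],q2R(st['tool_rot']).round(3),st['contact_force'],st['ft_torque'],st['gripper_width']*85.4)
cv2.imwrite('pics/w3.png',manip.grab_frame('wrist'))
E
```

```text
time: 3.35
tool_pos: [0.5385, 0.2189, 0.1877]
tool_rot: [0.547, -0.547, 0.448, -0.448]
contact_force: [-0.6, -0.4, 3.3]
gripper_width: 0.154
[0.53853179 0.21887791 0.18765009] [[ 0.196  0.     0.981]
 [-0.981 -0.     0.196]
 [ 0.    -1.     0.   ]] [-0.64416599 -0.35372193  3.29938658] [-0.07737301  0.12053274  0.0070883 ] 13.15641729785515
```

View pics/w3.png

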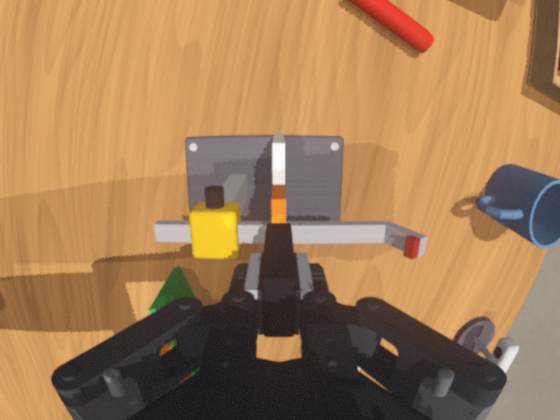

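Gripped at 13.2 mm on the 14 mm handle. I'll raise it 6 mm in small steps while I plan the path.

```bash
python3 -m jog '{"offset":[[0,0,0.02],[0,0,0.02],[0,0,0.02],[0,0,0.02],[0,0,0.02],[0,0,0.02],[0,0,0]],"angular":[[0,0,0],[0,0,0],[0,0,0],[0,0,0],[0,0,0],[0,0,0],[0,0,0]],"jaw":[5,5,5,5,5,5,5]}'
cat > plan.py <<'E'
import numpy as np
# hook-plane 2D (mm): x ahead, z up; board cross-section in plane y=0
B=np.array([110.,140.]);t=np.array([.5,3**.5/2]);n=np.array([-t[1],t[0]])
def seg(a,b,k=40): return [a+(b-a)*s for s in np.linspace(0,1,k)]
ti=B+np.array([-2.31,4]);bo=B+np.array([2.31,-4])
poly=[np.array([15.,144.]),ti,B+23*t+4*n,B+23*t+9*n,B+30*t+9*n,B+30*t-4*n,bo,np.array([15.,136.])]
pts=np.array(sum([seg(poly[i],poly[(i+1)%8],60) for i in range(8)],[]))
def clr(ex,ez,th):
    # eye centre, lean back th deg; coords: a along board normal, b up board
    a=np.radians(th);nx=np.array([np.cos(a),np.sin(a)]);up=np.array([-np.sin(a),np.cos(a)])
    d=pts-np.array([ex,ez]);p=d@nx;q=d@up
    def box(b0,b1,h):  # signed distance to box |p|<h, b0<q<b1
        dx=np.abs(p)-h;dy=np.maximum(b0-q,q-b1)
        return np.where((dx>0)|(dy>0),np.hypot(np.maximum(dx,0),np.maximum(dy,0)),np.maximum(dx,dy)).min()
    return min(box(-100.5,-10.5,4),box(10.5,25.5,4),box(25.5,40,7),box(40,90,22))
if __name__=="__main__":
    for x in list(range(60,150,4)):
        best=[]
        for th in (0,15,25,30,35,40,45,50):
            zs=np.arange(130,200,.5);c=[clr(x,z,th) for z in zs];i=int(np.argmax(c if x<126 else c));
            # restrict to hole branch: choose z within +-12 of the centre line
            zc=140 if x<110 else 140+min((x-110),19)*1.732
            ok=[(clr(x,z,th),z) for z in np.arange(zc-8,zc+14,.5)];m=max(ok);best.append(f"{th}:{m[0]:.1f}@{m[1]:.0f}")
        print(x,best)
E
python3 plan.py; python3 -c "
from h import *
st=manip.state();print(st['tool_pos'],st['contact_force'],st['ft_torque'])"
```

```text
time: 4.1
tool_pos: [0.5385, 0.2189, 0.1935]
tool_rot: [0.547, -0.547, 0.448, -0.448]
contact_force: [0.4, -0.3, -2.2]
gripper_width: 0.15
60 ['0:6.5@140', '15:5.1@140', '25:3.8@140', '30:3.1@140', '35:2.3@140', '40:1.5@140', '45:0.7@140', '50:-0.1@140']
64 ['0:6.5@140', '15:5.1@140', '25:3.8@140', '30:3.1@140', '35:2.3@140', '40:1.5@140', '45:0.6@140', '50:-0.0@140']
68 ['0:6.5@140', '15:5.1@140', '25:3.8@140', '30:3.1@140', '35:2.3@140', '40:1.5@140', '45:0.7@140', '50:-0.2@140']
72 ['0:6.5@140', '15:5.1@140', '25:3.8@140', '30:3.1@140', '35:2.3@140', '40:1.5@140', '45:0.7@140', '50:-0.1@140']
76 ['0:6.5@140', '15:5.1@140', '25:3.8@140', '30:3.1@140', '35:2.3@140', '40:1.5@140', '45:0.7@140', '50:-0.0@140']
80 ['0:6.5@140', '15:5.1@140', '25:3.8@140', '30:3.1@140', '35:2.3@140', '40:1.5@140', '45:0.6@140', '50:-0.1@140']
84 ['0:6.5@140', '15:5.1@140', '25:3.8@140', '30:3.1@140', '35:2.3@140', '40:1.5@140', '45:0.6@140', '50:-0.1@140']
88 ['0:6.5@140', '15:5.1@140', '25:3.8@140', '30:3.1@140', '35:2.3@140', '40:1.5@140', '45:0.6@140', '50:0.1@140']
92 ['0:6.5@140', '15:5.1@140', '25
[... 1171 characters left out ...]
7@186', '30:10.3@186', '35:11.8@186', '40:13.1@186', '45:14.4@186', '50:15.5@186']
136 ['0:7.8@165', '15:10.0@166', '25:12.3@186', '30:13.7@186', '35:15.0@186', '40:16.2@186', '45:17.2@186', '50:18.1@186']
140 ['0:11.3@165', '15:12.9@186', '25:15.9@186', '30:17.2@186', '35:18.3@186', '40:19.3@186', '45:20.2@186', '50:21.2@186']
144 ['0:14.8@165', '15:16.8@186', '25:19.6@186', '30:20.7@186', '35:21.6@186', '40:22.6@186', '45:23.5@186', '50:24.5@186']
148 ['0:18.2@165', '15:20.7@186', '25:23.2@186', '30:24.1@186', '35:25.1@186', '40:26.1@186', '45:27.0@186', '50:27.1@186']
[0.53852094 0.21891423 0.19354453] [ 0.39569671 -0.32254731 -2.18233635] [-4.43506227e-05  2.70647418e-02  2.06916451e-02]
```

Free at about 2.2 N of weight. Next I'll slide it forward along the rod to about 10 mm short of the predicted contact, then feel for the tip.

```bash
python3 -m jog '{"offset":[[0.14,0.028,0.02],[0.14,0.028,0],[0.14,0.028,0],[0.14,0.028,0],[0.14,0.028,0],[0.14,0.028,0],[0.14,0.028,0],[0.14,0.028,0],[0,0,0],[0,0,0]],"angular":[[0,0,0],[0,0,0],[0,0,0],[0,0,0],[0,0,0],[0,0,0],[0,0,0],[0,0,0],[0,0,0],[0,0,0]],"jaw":[5,5,5,5,5,5,5,5,5,5]}'
cat > eye.py <<'E'
from h import *
from plan import clr
u=np.array([.9808,.1951,0]);v=np.array([-.1951,.9808,0])
def eye():
    st=manip.state();Rt=q2R(st['tool_rot']);e=np.array(st['tool_pos'])+Rt[:,1]*.0542
    d=e-np.array([.5385,.2189,0]);th=np.degrees(np.arctan2(Rt[:,1]@u,-Rt[:,1]@np.array([0,0,1])))
    x,y,z=39.3+1e3*d@u,1e3*d@v,1e3*e[2]
    print('eye x %.1f y %.1f z %.1f lean %.1f clr %.1f'%(x,y,z,th,clr(x,z,th)),'F(u,v,z)',np.round([st['contact_force']@u,st['contact_force']@v,st['contact_force'][2]],1),'M',st['ft_torque'].round(2),'t',st['time'],'TCP',st['tool_pos'].round(4))
    return st
if __name__=="__main__": eye()
E
python3 eye.py; python3 -c "
from h import *
cv2.imwrite('pics/w4.png',manip.grab_frame('wrist'))"
```

```text
time: 5.1
tool_pos: [0.5944, 0.2301, 0.1942]
tool_rot: [-0.547, 0.547, -0.448, 0.448]
contact_force: [-0.2, 0.4, -0.7]
gripper_width: 0.158
eye x 96.3 y 0.1 z 140.0 lean -0.0 clr 6.5 F(u,v,z) [-0.2  0.4 -0.7] M [-0.03  0.02  0.02] t 5.1 TCP [0.5944 0.2301 0.1942]
```

View pics/w4.png

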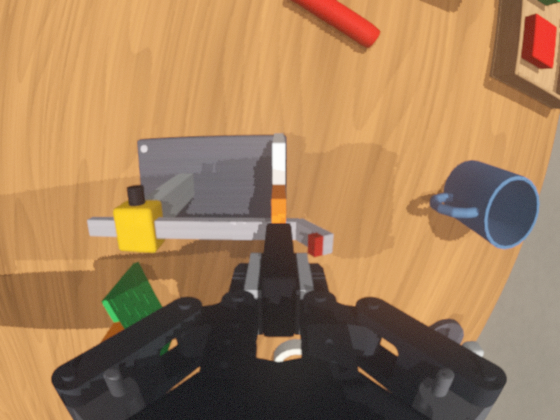

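The wrist view shows the frame (280,205) just behind the bend (298,222), with the barb at (316,245), so the path ahead is clear. Advancing to about x=104, then feeling in 1 mm steps.

```bash
python3 -m jog '{"offset":[[0.05,0.01,0],[0.05,0.01,0],[0.04,0.008,0],[0,0,0]],"angular":[[0,0,0],[0,0,0],[0,0,0],[0,0,0]],"jaw":[5,5,5,5]}' >/dev/null; python3 eye.py
python3 -m jog '{"offset":[[0.02,0.004,0],[0,0,0]],"angular":[[0,0,0],[0,0,0]],"jaw":[5,5]}' >/dev/null; python3 eye.py
python3 -m jog '{"offset":[[0.02,0.004,0],[0,0,0]],"angular":[[0,0,0],[0,0,0]],"jaw":[5,5]}' >/dev/null; python3 eye.py
```

```text
eye x 103.7 y 0.1 z 140.1 lean 0.0 clr 3.3 F(u,v,z) [-0.1 -0.1 -2.6] M [-0.06 -0.01 -0.02] t 5.55 TCP [0.6016 0.2315 0.1943]
eye x 104.6 y 0.1 z 140.1 lean 0.0 clr 2.5 F(u,v,z) [ 0.2  0.7 -1.1] M [ 0.02 -0.02 -0.01] t 5.75 TCP [0.6025 0.2317 0.1943]
eye x 105.6 y 0.1 z 140.1 lean 0.0 clr 1.6 F(u,v,z) [ 0.6  0.2 -2. ] M [ 0.02 -0.02 -0.01] t 5.95 TCP [0.6035 0.2319 0.1943]
```

```bash
python3 -m jog '{"offset":[[0.015,0.003,0],[0,0,0]],"angular":[[0,0,0],[0,0,0]],"jaw":[5,5]}' >/dev/null; python3 eye.py
python3 -m jog '{"offset":[[0.01,0.002,0],[0,0,0]],"angular":[[0,0,0],[0,0,0]],"jaw":[5,5]}' >/dev/null; python3 eye.py
```

```text
eye x 106.3 y 0.1 z 140.1 lean 0.0 clr 1.0 F(u,v,z) [-0.6  0.2 -2.1] M [ 0.   -0.01 -0.03] t 6.15 TCP [0.6042 0.232  0.1943]
eye x 106.7 y 0.1 z 140.1 lean -0.0 clr 0.6 F(u,v,z) [-0.  -0.2 -1.6] M [ 0.    0.06 -0.04] t 6.35 TCP [0.6046 0.2321 0.1943]
```

```bash
python3 -m jog '{"offset":[[0.01,0.002,0],[0,0,0]],"angular":[[0,0,0],[0,0,0]],"jaw":[5,5]}' >/dev/null; python3 eye.py
python3 -m jog '{"offset":[[0.01,0.002,0],[0,0,0]],"angular":[[0,0,0],[0,0,0]],"jaw":[5,5]}' >/dev/null; python3 eye.py
```

```text
eye x 106.9 y 0.1 z 140.0 lean -0.1 clr 0.3 F(u,v,z) [-1.   0.5 -1.6] M [-0.11  0.32  0.  ] t 6.55 TCP [0.6049 0.2322 0.1942]
eye x 107.1 y 0.1 z 140.0 lean -0.1 clr 0.1 F(u,v,z) [-3.1 -0.1 -0.6] M [-0.18  0.7  -0.03] t 6.75 TCP [0.6051 0.2322 0.1942]
```

```bash
python3 -m jog '{"offset":[[0.01,0.002,0],[0,0,0]],"angular":[[0,0,0],[0,0,0]],"jaw":[5,5]}' >/dev/null; python3 eye.py
```

```text
eye x 107.2 y 0.1 z 139.9 lean -0.2 clr 0.0 F(u,v,z) [-6.  -0.1  0.1] M [-0.25  1.11 -0.01] t 6.95 TCP [0.6052 0.2323 0.1941]
```

The feel worked: force builds from eye x≈106.8, against 107.5 predicted, so the bend is at hook x≈109.4. Now I'll plan the lean and exit waypoints.

```bash
sed -i 's/B=np.array(\[110/B=np.array([109.4/' plan.py; cat > rows.py <<'E'
from eye import *
W=eval(__import__('sys').argv[1]) # list of (x,z,lean,nrows)
st=eye()
Rt=q2R(st['tool_rot'])
def tcp(x,z,th):
    a=np.radians(th);dy=np.array([np.sin(a)*u[0],np.sin(a)*u[1],-np.cos(a)])
    e=np.array([.5385,.2189,0])+u*(x-39.3)/1e3;e[2]=z/1e3
    return e-dy*.0542
pth=np.degrees(np.arctan2(Rt[:,1]@u,-Rt[2,1])); P=np.array(st['tool_pos'])
e0=P+Rt[:,1]*.0542;px=39.3+1e3*(e0-np.array([.5385,.2189,0]))@u;pz=1e3*e0[2]
for x,z,th,n in W:
    c=min(clr(px+(x-px)*s,pz+(z-pz)*s,pth+(th-pth)*s) for s in np.linspace(0,1,9))
    # chord interpolates TCP + angle linearly
    T=tcp(x,z,th);d=(T-P)/.05;a=(th-pth)/6*np.array([.1951,-.9808,0])
    print((x,z,th),'minclr %.1f end %.1f'%(c,clr(x,z,th)),'total',d.round(3),a.round(3),'per row',n,(d/n).round(3),(a/n).round(3))
    P,pth,px,pz=T,th,x,z
E
python3 rows.py '[(102.5,140,0,3),(103,140.3,12,3),(104,140.3,24,3),(107.5,141.5,32,3),(110.5,143,42,3),(112.5,146,47,2),(115,150,48,2),(117.5,155,48,2),(120,160,48,2),(122.5,165,48,2),(125,170,48,2),(130,178,48,2),(138,190,48,3)]'
```

```text
Traceback (most recent call last):
  File "rows.py", line 1, in <module>
    from eye import *
  File "eye.py", line 2, in <module>
    from plan import clr
  File "plan.py", line 3
    B=np.array([109.4.,140.]);t=np.array([.5,3**.5/2]);n=np.array([-t[1],t[0]])
                      ^
SyntaxError: invalid syntax
```

```bash
sed -i 's/109.4\./109.4/' plan.py; 
python3 rows.py '[(102.5,140,0,3),(103,140.3,12,3),(104,140.3,24,3),(107.5,141.5,32,3),(110.5,143,42,3),(112.5,146,47,2),(115,150,48,2),(117.5,155,48,2),(120,160,48,2),(122.5,165,48,2),(125,170,48,2),(130,178,48,2),(138,190,48,3)]'
```

```text
eye x 107.2 y 0.1 z 139.9 lean -0.2 clr -0.4 F(u,v,z) [-6.  -0.1  0.1] M [-0.25  1.11 -0.01] t 6.95 TCP [0.6052 0.2323 0.1941]
(102.5, 140, 0) minclr -0.4 end 3.8 total [-0.095 -0.021  0.002] [ 0.005 -0.026  0.   ] per row 3 [-0.032 -0.007  0.001] [ 0.002 -0.009  0.   ]
(103, 140.3, 12) minclr 3.8 end 5.2 total [-0.211 -0.042 -0.018] [ 0.39  -1.962  0.   ] per row 3 [-0.07  -0.014 -0.006] [ 0.13  -0.654  0.   ]
(104, 140.3, 24) minclr 3.7 end 3.7 total [-0.192 -0.038 -0.07 ] [ 0.39  -1.962  0.   ] per row 3 [-0.064 -0.013 -0.023] [ 0.13  -0.654  0.   ]
(107.5, 141.5, 32) minclr 3.4 end 3.6 total [-0.062 -0.012 -0.047] [ 0.26  -1.308  0.   ] per row 3 [-0.021 -0.004 -0.016] [ 0.087 -0.436  0.   ]
(110.5, 143, 42) minclr 3.6 end 4.1 total [-0.089 -0.018 -0.084] [ 0.325 -1.635  0.   ] per row 3 [-0.03  -0.006 -0.028] [ 0.108 -0.545  0.   ]
(112.5, 146, 47) minclr 4.1 end 5.0 total [-0.027 -0.005 -0.006] [ 0.163 -0.817  0.   ] per row 2 [-0.013 -0.003 -0.003] [ 0.081 -0.409  0.   ]
(115, 150, 48) minclr 5.0 end 5.3 total [0.037 0.007 0.066] [ 0.033 -0.163  0.   ] per row 2 [0.018 0.004 0.033] [ 0.016 -0.082  0.   ]
(117.5, 155, 48) minclr 0.9 end 0.9 total [0.049 0.01  0.1  ] [ 0. -0.  0.] per row 2 [0.025 0.005 0.05 ] [ 0. -0.  0.]
(120, 160, 48) minclr 0.9 end 1.3 total [0.049 0.01  0.1  ] [ 0. -0.  0.] per row 2 [0.025 0.005 0.05 ] [ 0. -0.  0.]
(122.5, 165, 48) minclr 1.3 end 2.5 total [0.049 0.01  0.1  ] [ 0. -0.  0.] per row 2 [0.025 0.005 0.05 ] [ 0. -0.  0.]
(125, 170, 48) minclr 2.5 end 4.0 total [0.049 0.01  0.1  ] [ 0. -0.  0.] per row 2 [0.025 0.005 0.05 ] [ 0. -0.  0.]
(130, 178, 48) minclr 4.0 end 8.3 total [0.098 0.02  0.16 ] [ 0. -0.  0.] per row 2 [0.049 0.01  0.08 ] [ 0. -0.  0.]
(138, 190, 48) minclr 8.3 end 22.1 total [0.157 0.031 0.24 ] [ 0. -0.  0.] per row 3 [0.052 0.01  0.08 ] [ 0. -0.  0.]
```

```bash

python3 -m jog '{"offset":[[-0.05,-0.01,0],[-0.05,-0.01,0],[0,0,0]],"angular":[[0,0,0],[0,0,0],[0,0,0]],"jaw":[5,5,5]}' >/dev/null
python3 rows.py '[(103,140.3,12,3),(104,140.3,24,3),(107.5,141.5,32,3),(110.5,143,42,3),(112.5,146.5,47,2),(115,152,48,2),(117.2,158,48,2),(120.2,164,48,2),(123.2,169,48,2),(128,177,48,2),(138,190,48,3)]'
```

```text
eye x 103.5 y 0.1 z 140.2 lean 0.1 clr 3.0 F(u,v,z) [ 0.1  0.3 -1.6] M [ 0.05  0.05 -0.08] t 7.25 TCP [0.6013 0.2315 0.1944]
(103, 140.3, 12) minclr 3.0 end 5.2 total [-0.228 -0.047 -0.023] [ 0.388 -1.95   0.   ] per row 3 [-0.076 -0.016 -0.008] [ 0.129 -0.65   0.   ]
(104, 140.3, 24) minclr 3.7 end 3.7 total [-0.192 -0.038 -0.07 ] [ 0.39  -1.962  0.   ] per row 3 [-0.064 -0.013 -0.023] [ 0.13  -0.654  0.   ]
(107.5, 141.5, 32) minclr 3.4 end 3.6 total [-0.062 -0.012 -0.047] [ 0.26  -1.308  0.   ] per row 3 [-0.021 -0.004 -0.016] [ 0.087 -0.436  0.   ]
(110.5, 143, 42) minclr 3.6 end 4.1 total [-0.089 -0.018 -0.084] [ 0.325 -1.635  0.   ] per row 3 [-0.03  -0.006 -0.028] [ 0.108 -0.545  0.   ]
(112.5, 146.5, 47) minclr 4.1 end 4.8 total [-0.027 -0.005  0.004] [ 0.163 -0.817  0.   ] per row 2 [-0.013 -0.003  0.002] [ 0.081 -0.409  0.   ]
(115, 152, 48) minclr 4.0 end 4.0 total [0.037 0.007 0.096] [ 0.033 -0.163  0.   ] per row 2 [0.018 0.004 0.048] [ 0.016 -0.082  0.   ]
(117.2, 158, 48) minclr 2.2 end 2.7 total [0.043 0.009 0.12 ] [ 0. -0.  0.] per row 2 [0.022 0.004 0.06 ] [ 0. -0.  0.]
(120.2, 164, 48) minclr 2.7 end 2.8 total [0.059 0.012 0.12 ] [ 0. -0.  0.] per row 2 [0.029 0.006 0.06 ] [ 0. -0.  0.]
(123.2, 169, 48) minclr 2.8 end 2.9 total [0.059 0.012 0.1  ] [ 0. -0.  0.] per row 2 [0.029 0.006 0.05 ] [ 0. -0.  0.]
(128, 177, 48) minclr 2.9 end 6.1 total [0.094 0.019 0.16 ] [ 0. -0.  0.] per row 2 [0.047 0.009 0.08 ] [ 0. -0.  0.]
(138, 190, 48) minclr 6.1 end 22.1 total [0.196 0.039 0.26 ] [ 0. -0.  0.] per row 3 [0.065 0.013 0.087] [ 0. -0.  0.]
```

```bash

python3 -m jog '{"offset":[[-0.057,-0.012,-0.006],[-0.057,-0.012,-0.006],[-0.057,-0.012,-0.006],[-0.057,-0.012,-0.006],[0,0,0]],"angular":[[0.097,-0.488,0],[0.097,-0.488,0],[0.097,-0.488,0],[0.097,-0.488,0],[0,0,0]],"jaw":[5,5,5,5,5]}' >/dev/null
python3 rows.py '[(104,140.3,24,4),(107.5,141.5,32,3),(110.5,143,42,4)]'
```

```text
eye x 101.5 y 0.0 z 139.7 lean 11.9 clr 5.2 F(u,v,z) [ 0.3 -0.1 -1.7] M [-0.04  0.21 -0.02] t 7.75 TCP [0.5885 0.2289 0.1927]
(104, 140.3, 24) minclr 3.7 end 3.7 total [-0.164 -0.033 -0.058] [ 0.393 -1.975  0.   ] per row 4 [-0.041 -0.008 -0.014] [ 0.098 -0.494  0.   ]
(107.5, 141.5, 32) minclr 3.4 end 3.6 total [-0.062 -0.012 -0.047] [ 0.26  -1.308  0.   ] per row 3 [-0.021 -0.004 -0.016] [ 0.087 -0.436  0.   ]
(110.5, 143, 42) minclr 3.6 end 4.1 total [-0.089 -0.018 -0.084] [ 0.325 -1.635  0.   ] per row 4 [-0.022 -0.004 -0.021] [ 0.081 -0.409  0.   ]
```

```bash

python3 -m jog '{"offset":[[-0.041,-0.008,-0.014],[-0.041,-0.008,-0.014],[-0.041,-0.008,-0.014],[-0.041,-0.008,-0.014],[0,0,0]],"angular":[[0.098,-0.494,0],[0.098,-0.494,0],[0.098,-0.494,0],[0.098,-0.494,0],[0,0,0]],"jaw":[5,5,5,5,5]}' >/dev/null
python3 rows.py '[(107.5,141.5,32,3),(110.5,143,42,4)]'
```

```text
eye x 103.9 y -0.0 z 139.7 lean 23.9 clr 3.7 F(u,v,z) [ 1.2  0.6 -1.9] M [-0.11  0.43  0.01] t 8.25 TCP [0.5804 0.2272 0.1893]
(107.5, 141.5, 32) minclr 3.6 end 3.6 total [-0.063 -0.013 -0.036] [ 0.264 -1.327  0.   ] per row 3 [-0.021 -0.004 -0.012] [ 0.088 -0.442  0.   ]
(110.5, 143, 42) minclr 3.6 end 4.1 total [-0.089 -0.018 -0.084] [ 0.325 -1.635  0.   ] per row 4 [-0.022 -0.004 -0.021] [ 0.081 -0.409  0.   ]
```

```bash

python3 -m jog '{"offset":[[-0.021,-0.004,-0.012],[-0.021,-0.004,-0.012],[-0.021,-0.004,-0.012],[0,0,0]],"angular":[[0.088,-0.442,0],[0.088,-0.442,0],[0.088,-0.442,0],[0,0,0]],"jaw":[5,5,5,5]}' >/dev/null
python3 rows.py '[(110.5,143,42,4),(112.5,146.5,47,3)]'
python3 -m jog '{"offset":[[-0.022,-0.004,-0.021],[-0.022,-0.004,-0.021],[-0.022,-0.004,-0.021],[-0.022,-0.004,-0.021],[0,0,0]],"angular":[[0.081,-0.409,0],[0.081,-0.409,0],[0.081,-0.409,0],[0.081,-0.409,0],[0,0,0]],"jaw":[5,5,5,5,5]}' >/dev/null
python3 rows.py '[(112.5,146.5,47,3),(115,152,48,2),(117.2,158,48,2)]'
python3 -c "
from h import *
cv2.imwrite('pics/w5.png',manip.grab_frame('wrist'));s=manip.grab_frame('scene');cv2.imwrite('pics/s5.png',cv2.resize(s[150:290,310:430],None,fx=4,fy=4,interpolation=cv2.INTER_CUBIC))"
```

```text
eye x 107.9 y -0.0 z 141.5 lean 32.0 clr 3.8 F(u,v,z) [-1.1  0.5 -2.3] M [-0.15  0.54 -0.05] t 8.65 TCP [0.5776 0.2267 0.1875]
(110.5, 143, 42) minclr 3.8 end 4.1 total [-0.098 -0.019 -0.084] [ 0.327 -1.642  0.   ] per row 4 [-0.024 -0.005 -0.021] [ 0.082 -0.41   0.   ]
(112.5, 146.5, 47) minclr 4.1 end 4.8 total [-0.027 -0.005  0.004] [ 0.163 -0.817  0.   ] per row 3 [-0.009 -0.002  0.001] [ 0.054 -0.272  0.   ]
eye x 111.0 y -0.1 z 142.7 lean 41.9 clr 3.8 F(u,v,z) [-0.2 -0.9 -1.2] M [-0.18  0.62  0.04] t 9.15 TCP [0.5733 0.2258 0.183 ]
(112.5, 146.5, 47) minclr 3.8 end 4.8 total [-0.038 -0.007  0.009] [ 0.165 -0.83   0.   ] per row 3 [-0.013 -0.002  0.003] [ 0.055 -0.277  0.   ]
(115, 152, 48) minclr 4.0 end 4.0 total [0.037 0.007 0.096] [ 0.033 -0.163  0.   ] per row 2 [0.018 0.004 0.048] [ 0.016 -0.082  0.   ]
(117.2, 158, 48) minclr 2.2 end 2.7 total [0.043 0.009 0.12 ] [ 0. -0.  0.] per row 2 [0.022 0.004 0.06 ] [ 0. -0.  0.]
```

View pics/w5.png

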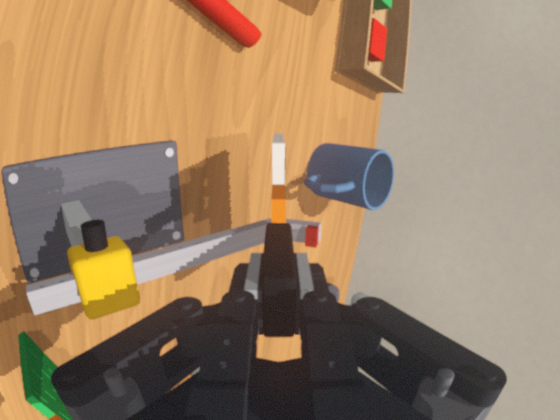

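View pics/s5.png

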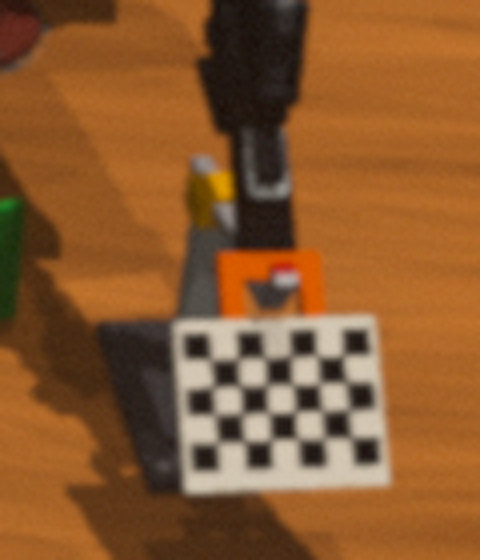

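The scene crop shows the red barb and tip (285,275) inside the eye, with the board leaned and nothing touching. Before the exit I'll check where the mug is.

```bash
python3 - <<'E'
from h import *
for p in [(189,128),(180,104),(182,120)]:
    print(onz('top',p,.09)[:2].round(3),onz('top',p,.05)[:2].round(3))
E
python3 -m jog '{"offset":[[-0.013,-0.002,0.003],[-0.013,-0.002,0.003],[-0.013,-0.002,0.003],[0.018,0.004,0.048],[0.018,0.004,0.048],[0,0,0]],"angular":[[0.055,-0.277,0],[0.055,-0.277,0],[0.055,-0.277,0],[0.016,-0.082,0],[0.016,-0.082,0],[0,0,0]],"jaw":[5,5,5,5,5,5]}' >/dev/null
python3 rows.py '[(117.2,158,48,3),(120.2,164,48,3),(123.2,169,48,3),(128,177,48,2),(138,190,48,3)]'
```

```text
[0.753 0.24 ] [0.761 0.247]
[0.816 0.264] [0.826 0.272]
[0.774 0.258] [0.783 0.266]
eye x 116.7 y 0.2 z 154.9 lean 48.3 clr 1.6 F(u,v,z) [-0.5 -0.6 -2.7] M [-0.15  0.68  0.02] t 9.85 TCP [0.5747 0.2263 0.1909]
(117.2, 158, 48) minclr 1.6 end 2.7 total [ 0.014 -0.001  0.067] [-0.01  0.05 -0.  ] per row 3 [ 0.005 -0.     0.022] [-0.003  0.017 -0.   ]
(120.2, 164, 48) minclr 2.7 end 2.8 total [0.059 0.012 0.12 ] [ 0. -0.  0.] per row 3 [0.02  0.004 0.04 ] [ 0. -0.  0.]
(123.2, 169, 48) minclr 2.8 end 2.9 total [0.059 0.012 0.1  ] [ 0. -0.  0.] per row 3 [0.02  0.004 0.033] [ 0. -0.  0.]
(128, 177, 48) minclr 2.9 end 6.1 total [0.094 0.019 0.16 ] [ 0. -0.  0.] per row 2 [0.047 0.009 0.08 ] [ 0. -0.  0.]
(138, 190, 48) minclr 6.1 end 22.1 total [0.196 0.039 0.26 ] [ 0. -0.  0.] per row 3 [0.065 0.013 0.087] [ 0. -0.  0.]
```

```bash

python3 -m jog '{"offset":[[0.002,0,0.03],[0.006,0.001,0.03],[0,0,0]],"angular":[[0,0,0],[0,0,0],[0,0,0]],"jaw":[5,5,5]}' >/dev/null
python3 rows.py '[(120.2,164,48,3),(123.2,169,48,3)]'
```

```text
eye x 116.6 y 0.2 z 157.2 lean 48.3 clr 2.8 F(u,v,z) [ 0.1  0.2 -2.4] M [-0.11  0.71  0.03] t 10.15 TCP [0.5746 0.2263 0.1933]
(120.2, 164, 48) minclr 2.8 end 2.8 total [0.075 0.011 0.14 ] [-0.009  0.045 -0.   ] per row 3 [0.025 0.004 0.047] [-0.003  0.015 -0.   ]
(123.2, 169, 48) minclr 2.8 end 2.9 total [0.059 0.012 0.1  ] [ 0. -0.  0.] per row 3 [0.02  0.004 0.033] [ 0. -0.  0.]
```

```bash

python3 -m jog '{"offset":[[0.024,0.004,0.047],[0.024,0.004,0.047],[0.024,0.004,0.047],[0,0,0]],"angular":[[0,0,0],[0,0,0],[0,0,0],[0,0,0]],"jaw":[5,5,5,5]}' >/dev/null
python3 rows.py '[(123.2,169,48,3),(128,177,48,3),(138,190,48,3)]'
```

```text
eye x 120.4 y 0.1 z 164.5 lean 48.3 clr 2.7 F(u,v,z) [ 0.1  1.1 -1.8] M [-0.18  0.64 -0.01] t 10.55 TCP [0.5783 0.2269 0.2005]
(123.2, 169, 48) minclr 2.7 end 2.9 total [0.059 0.01  0.095] [-0.01  0.05 -0.  ] per row 3 [0.02  0.003 0.032] [-0.003  0.017 -0.   ]
(128, 177, 48) minclr 2.9 end 6.1 total [0.094 0.019 0.16 ] [ 0. -0.  0.] per row 3 [0.031 0.006 0.053] [ 0. -0.  0.]
(138, 190, 48) minclr 6.1 end 22.1 total [0.196 0.039 0.26 ] [ 0. -0.  0.] per row 3 [0.065 0.013 0.087] [ 0. -0.  0.]
```

```bash

python3 -m jog '{"offset":[[0.02,0.003,0.032],[0.02,0.003,0.032],[0.02,0.003,0.032],[0.031,0.006,0.053],[0.031,0.006,0.053],[0.031,0.006,0.053],[0.065,0.013,0.087],[0.065,0.013,0.087],[0.065,0.013,0.087],[0,0,0]],"angular":[[0,0,0],[0,0,0],[0,0,0],[0,0,0],[0,0,0],[0,0,0],[0,0,0],[0,0,0],[0,0,0],[0,0,0]],"jaw":[5,5,5,5,5,5,5,5,5,5]}' >/dev/null
python3 eye.py
python3 -c "
from h import *
s=manip.grab_frame('scene');cv2.imwrite('pics/s6.png',cv2.resize(s[130:290,310:430],None,fx=3.5,fy=3.5,interpolation=cv2.INTER_CUBIC))"
```

```text
eye x 138.6 y -0.1 z 191.0 lean 48.4 clr 23.3 F(u,v,z) [-0.2  0.4 -1. ] M [-0.16  0.65 -0.01] t 11.55 TCP [0.5962 0.2303 0.227 ]
```

View pics/s6.png

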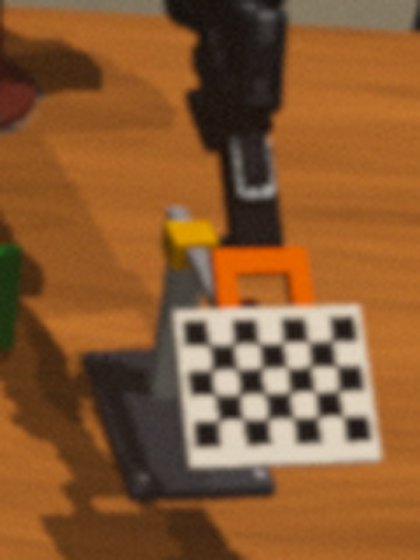

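The board is free of the hook. Next: raise it, bring it upright with a bit of yaw, and carry it across ahead of the green look-alike.

```bash

python3 -m jog '{"offset":[[0,0,0.4],[0,0,0.7],[0,0,0.7],[0,0,0.6],[0,0,0.3],[0,0,0]],"angular":[[0,0,0],[0,0,0],[0,0,0],[0,0,0],[0,0,0],[0,0,0]],"jaw":[5,5,5,5,5,5]}' >/dev/null
python3 -m jog '{"offset":[[0,0,0],[0,0,0],[0,0,0],[0,0,0],[0,0,0],[0,0,0],[0,0,0],[0,0,0],[0,0,0],[0,0,0],[0,0,0],[0,0,0]],"angular":[[-0.157,0.79,0],[-0.157,0.79,0],[-0.157,0.79,0],[-0.157,0.79,0],[-0.157,0.79,0],[-0.157,0.79,0],[-0.157,0.79,0],[-0.157,0.79,0],[-0.157,0.79,0],[-0.157,0.79,0],[-0.02,0.12,0],[0,0,0]],"jaw":[5,5,5,5,5,5,5,5,5,5,5,5]}' >/dev/null; python3 eye.py; python3 - <<'E'
from h import *
print(q2R(manip.state()['tool_rot']).round(4), manip.state()['gripper_width'])
print(tri([ray('top',(278,229)),ray('scene',(298,172))]))
s=manip.grab_frame('scene');cv2.imwrite('pics/s7.png',s)
E
```

```text
eye x 96.3 y -0.2 z 303.4 lean -1.0 clr 37.0 F(u,v,z) [ 0.8 -0.7 -2. ] M [-0.01 -0.04  0.04] t 13.4 TCP [0.5953 0.23   0.3576]
[[ 1.959e-01 -1.670e-02  9.805e-01]
 [-9.806e-01 -3.400e-03  1.959e-01]
 [ 1.000e-04 -9.999e-01 -1.700e-02]] 0.15258125961129443
(array([0.48755184, 0.02971402, 0.19173944]), [np.float64(0.02330420747575058), np.float64(0.023304207475750613)])
```

View pics/s7.png

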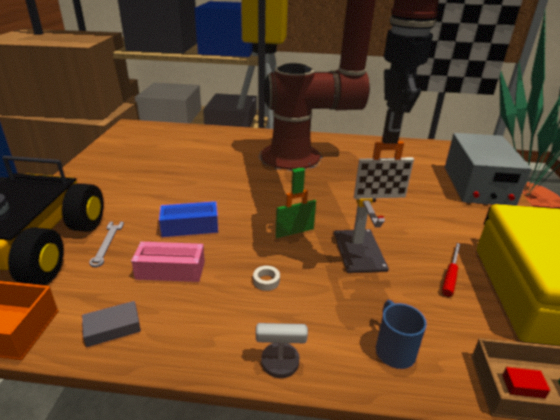

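```bash

python3 -m jog '{"offset":[[0,-0.4,0],[0,-0.75,0],[0,-0.85,0],[0,-0.85,0],[0,-0.85,0],[0,-0.85,0],[0,-0.85,0],[0,-0.85,0],[0,-0.75,0],[-0.5,-0.7,0],[-0.6,-0.6,0],[-0.5,-0.5,0]],"angular":[[0.033,-0.163,0],[0,0,0.11],[0,0,0.11],[0,0,0.11],[0,0,0.11],[0,0,0.11],[0,0,0.11],[0,0,0.11],[0,0,0.11],[0,0,0],[0,0,0],[0,0,0]],"jaw":[5,5,5,5,5,5,5,5,5,5,5,5]}' >/dev/null
python3 -m jog '{"offset":[[-0.4,-0.2,0],[-0.2,-0.1,0],[0,0,0],[0,0,0]],"angular":[[0,0,0],[0,0,0],[0,0,0],[0,0,0]],"jaw":[5,5,5,5]}'
python3 - <<'E'
from h import *
import pickle
st=manip.state();print(st['tool_pos'],q2R(st['tool_rot']).round(4));pickle.dump(st,open('w8.pkl','wb'))
cv2.imwrite('pics/w8.png',manip.grab_frame('wrist'));cv2.imwrite('pics/t8.png',manip.grab_frame('top'))
E
```

```text
time: 15.05
tool_pos: [0.4855, -0.2243, 0.3605]
tool_rot: [0.568, -0.566, 0.422, -0.423]
contact_force: [-0.4, -0.2, -1.6]
gripper_width: 0.157
[ 0.48554581 -0.22426457  0.36048899] [[ 2.861e-01  4.000e-03  9.582e-01]
 [-9.582e-01  1.100e-03  2.861e-01]
 [ 1.000e-04 -1.000e+00  4.200e-03]]
```

View pics/w8.png

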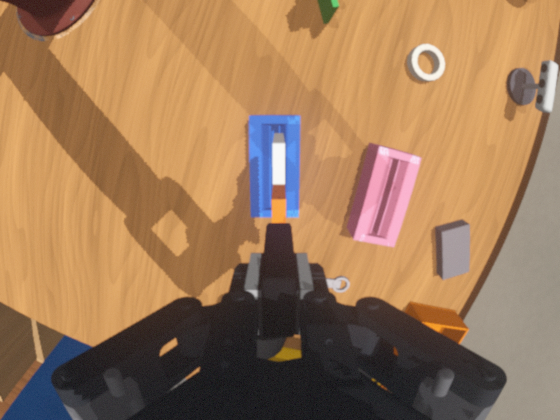

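```bash
python3 - <<'E'
import cv2
i=cv2.imread('pics/w8.png');cv2.imwrite('pics/w8c.png',cv2.resize(i[105:230,235:315],None,fx=6,fy=4.7,interpolation=cv2.INTER_CUBIC))
t=cv2.imread('pics/t8.png');cv2.imwrite('pics/t8c.png',t[150:300,250:450].repeat(3,0).repeat(3,1))
from h import *
import pickle;st=pickle.load(open('w8.pkl','rb'))
hsv=cv2.cvtColor(i,cv2.COLOR_BGR2HSV);m=cv2.inRange(hsv,(105,130,50),(130,255,255))
Rt=q2R(st['tool_rot']);ux=Rt[:,2];p0=np.array(st['tool_pos'])
L=[];Rr=[]
for r in range(122,212,6):
    c=np.where(m[r,230:320])[0]+230
    if len(c):
        a=[]
        for cc in (c[0]-.5,c[-1]+.5):
            o,d=wray((cc,r),st);q=o+d*(.054-o[2])/d[2];a.append(q)
        print(r,c[0],c[-1],'x in tool',[round(1e3*float((q-p0)@ux),1) for q in a],'mid',round(5e2*float((a[0]+a[1]-2*p0)@ux),2),'y',round(1e3*float((a[0]-p0)@Rt[:,0]),1))
E
```

```text
122 250 298 x in tool [-39.8, 27.2] mid -6.3 y -58.2
128 250 298 x in tool [-39.9, 27.3] mid -6.31 y -49.8
134 250 298 x in tool [-40.0, 27.4] mid -6.32 y -41.5
140 250 298 x in tool [-40.1, 27.5] mid -6.33 y -33.1
146 250 298 x in tool [-40.3, 27.6] mid -6.35 y -24.7
152 250 298 x in tool [-40.4, 27.7] mid -6.36 y -16.3
158 250 298 x in tool [-40.5, 27.8] mid -6.38 y -7.8
164 252 298 x in tool [-37.9, 27.9] mid -4.99 y 0.7
170 251 297 x in tool [-39.4, 26.6] mid -6.41 y 9.3
176 252 297 x in tool [-38.2, 26.7] mid -5.73 y 17.9
182 252 297 x in tool [-38.3, 26.9] mid -5.75 y 26.6
188 251 297 x in tool [-40.0, 27.0] mid -6.48 y 35.3
194 252 297 x in tool [-38.7, 27.1] mid -5.79 y 44.2
200 252 297 x in tool [-38.9, 27.3] mid -5.81 y 53.1
206 252 297 x in tool [-39.1, 27.4] mid -5.84 y 62.2
```

View pics/w8c.png

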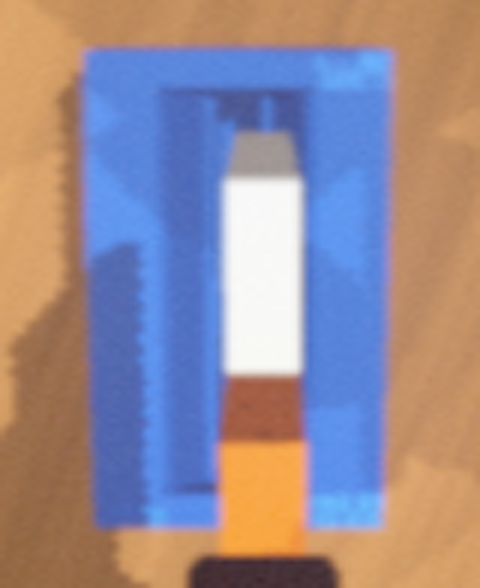

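View pics/t8c.png

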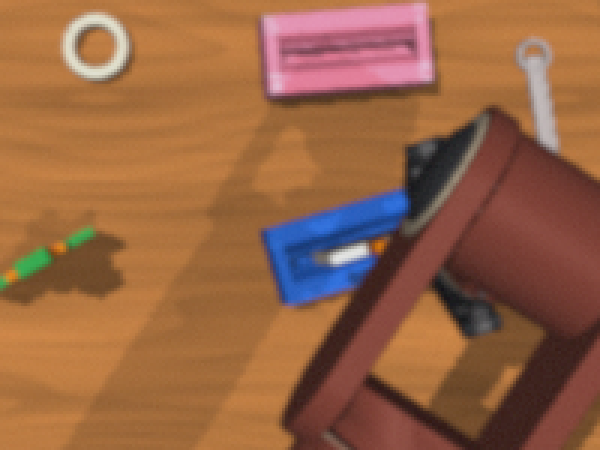

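```bash

python3 -m jog '{"offset":[[-0.064,-0.124,0],[0,0,-0.3],[0,0,-0.5],[0,0,-0.5],[0,0,-0.5],[0,0,-0.5],[0,0,-0.3],[0,0,0],[0,0,0]],"angular":[[-0.011,0.038,0],[0,0,0],[0,0,0],[0,0,0],[0,0,0],[0,0,0],[0,0,0],[0,0,0],[0,0,0]],"jaw":[5,5,5,5,5,5,5,5,5]}' 
cat > slot.py <<'E'
from h import *
import sys
n=sys.argv[1]
st=manip.state();i=manip.grab_frame('wrist');cv2.imwrite(f'pics/{n}.png',i)
Rt=q2R(st['tool_rot']);p0=np.array(st['tool_pos']);print(p0.round(4),Rt[:,1].round(4),st['contact_force'].round(1))
h=Rt[:,2].copy();h[2]=0;h/=np.linalg.norm(h);k=np.array([h[1],-h[0],0])
print('yaw',np.degrees(np.arctan2(h[1],h[0])))
hsv=cv2.cvtColor(i,cv2.COLOR_BGR2HSV);m=cv2.inRange(hsv,(105,130,50),(130,255,255))
for r in range(60,300,10):
    c=np.where(m[r,190:370])[0]+190
    if len(c)>20:
        a=[]
        for cc in (c[0]-.5,c[-1]+.5):
            o,d=wray((cc,r),st);a.append(o+d*(.054-o[2])/d[2]-p0)
        print(r,c[0],c[-1],[round(1e3*float(q@h),1) for q in a],'mid',round(5e2*float((a[0]+a[1])@h),2),'along',round(1e3*float(a[0]@k),1))
E
python3 slot.py w9
```

```text
time: 16.05
tool_pos: [0.4822, -0.2312, 0.2306]
tool_rot: [-0.567, 0.567, -0.423, 0.422]
contact_force: [0.3, -0.1, -1.5]
gripper_width: 0.16
[ 0.4822 -0.2312  0.2306] [-0.001 -0.    -1.   ] [ 0.3 -0.1 -1.5]
yaw 16.595779683681375
120 244 313 [-34.4, 33.8] mid -0.28 along -65.1
130 245 313 [-33.5, 34.0] mid 0.22 along -55.2
140 245 313 [-33.7, 34.1] mid 0.23 along -45.3
150 245 313 [-33.8, 34.3] mid 0.24 along -35.4
160 245 313 [-34.0, 34.5] mid 0.25 along -25.3
170 245 313 [-34.3, 34.8] mid 0.26 along -15.2
180 245 312 [-34.5, 34.0] mid -0.24 along -4.9
190 246 312 [-33.7, 34.3] mid 0.28 along 5.5
200 247 312 [-33.0, 34.6] mid 0.81 along 16.1
210 247 311 [-33.3, 33.9] mid 0.31 along 26.8
220 247 311 [-33.6, 34.3] mid 0.32 along 37.8
230 247 310 [-34.0, 33.6] mid -0.2 along 49.0
240 248 310 [-33.3, 34.0] mid 0.35 along 60.5
```

View pics/w9.png

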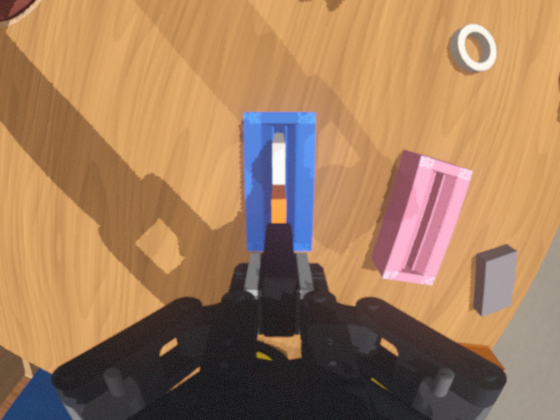

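The board lies in the middle of the slot: mid offset 0.2 mm and parallel (slot at px 279, rows 120–245). Lowering in stages with force checks.

```bash

python3 -m jog '{"offset":[[0,0,-0.2],[0,0,-0.2],[0,0,-0.15],[0,0,0]],"angular":[[0,0,0],[0,0,0],[0,0,0],[0,0,0]],"jaw":[5,5,5,5]}' 
python3 -m jog '{"offset":[[0,0,-0.06],[0,0,-0.06],[0,0,-0.06],[0,0,0]],"angular":[[0,0,0],[0,0,0],[0,0,0],[0,0,0]],"jaw":[5,5,5,5]}' 
```

```text
time: 16.5
tool_pos: [0.4811, -0.2305, 0.2008]
tool_rot: [-0.567, 0.567, -0.424, 0.421]
contact_force: [0.1, 0.3, -0.8]
gripper_width: 0.157
time: 16.9
tool_pos: [0.4818, -0.231, 0.1934]
tool_rot: [-0.567, 0.567, -0.423, 0.422]
contact_force: [-0.0, -0.3, -1.1]
gripper_width: 0.153
```

```bash

python3 -m jog '{"offset":[[0,0,-0.04],[0,0,-0.04],[0,0,-0.04],[0,0,0]],"angular":[[0,0,0],[0,0,0],[0,0,0],[0,0,0]],"jaw":[5,5,5,5]}' 
python3 -m jog '{"offset":[[0,0,-0.04],[0,0,-0.04],[0,0,-0.04],[0,0,0]],"angular":[[0,0,0],[0,0,0],[0,0,0],[0,0,0]],"jaw":[5,5,5,5]}' 
```

```text
time: 17.3
tool_pos: [0.4818, -0.231, 0.1875]
tool_rot: [-0.567, 0.567, -0.423, 0.422]
contact_force: [-0.2, 0.4, -2.6]
gripper_width: 0.15
time: 17.7
tool_pos: [0.4818, -0.231, 0.1814]
tool_rot: [-0.567, 0.567, -0.423, 0.422]
contact_force: [0.5, 0.2, -1.7]
gripper_width: 0.158
```

```bash

python3 -m jog '{"offset":[[0,0,-0.04],[0,0,-0.04],[0,0,-0.04],[0,0,0]],"angular":[[0,0,0],[0,0,0],[0,0,0],[0,0,0]],"jaw":[5,5,5,5]}' ; python3 -c "
from h import *
print(manip.state()['contact_force'],manip.state()['ft_torque'])"
```

```text
time: 18.1
tool_pos: [0.4818, -0.231, 0.1754]
tool_rot: [-0.567, 0.567, -0.423, 0.422]
contact_force: [0.4, 0.6, -2.5]
gripper_width: 0.156
[ 0.39052457  0.57346438 -2.46407864] [-0.03435413 -0.0060958   0.01819593]
```

No side load. The remaining travel is about 10.7 mm, to an expected TCP z of about 0.165.

```bash

python3 -m jog '{"offset":[[0,0,-0.04],[0,0,-0.04],[0,0,-0.04],[0,0,-0.02],[0,0,0]],"angular":[[0,0,0],[0,0,0],[0,0,0],[0,0,0],[0,0,0]],"jaw":[5,5,5,5,5]}' 
python3 -m jog '{"offset":[[0,0,-0.02],[0,0,-0.02],[0,0,0]],"angular":[[0,0,0],[0,0,0],[0,0,0]],"jaw":[5,5,5]}' 
```

```text
time: 18.6
tool_pos: [0.4819, -0.231, 0.1686]
tool_rot: [-0.567, 0.567, -0.423, 0.422]
contact_force: [0.4, 1.2, -1.3]
gripper_width: 0.155
time: 18.9
tool_pos: [0.482, -0.2311, 0.1667]
tool_rot: [-0.567, 0.567, -0.423, 0.422]
contact_force: [0.3, 0.4, -1.6]
gripper_width: 0.159
```

```bash

python3 -m jog '{"offset":[[0,0,-0.02],[0,0,0]],"angular":[[0,0,0],[0,0,0]],"jaw":[5,5]}' 
python3 -m jog '{"offset":[[0,0,-0.01],[0,0,0]],"angular":[[0,0,0],[0,0,0]],"jaw":[5,5]}' 
python3 -m jog '{"offset":[[0,0,-0.01],[0,0,0]],"angular":[[0,0,0],[0,0,0]],"jaw":[5,5]}' 
```

```text
time: 19.1
tool_pos: [0.482, -0.2311, 0.1658]
tool_rot: [-0.567, 0.567, -0.423, 0.422]
contact_force: [0.5, -1.0, -1.5]
gripper_width: 0.158
time: 19.3
tool_pos: [0.482, -0.2311, 0.1654]
tool_rot: [-0.567, 0.567, -0.423, 0.422]
contact_force: [-0.3, -0.3, -2.0]
gripper_width: 0.149
time: 19.5
tool_pos: [0.482, -0.2311, 0.1648]
tool_rot: [-0.567, 0.567, -0.423, 0.422]
contact_force: [-0.0, -0.4, -2.0]
gripper_width: 0.156
```

```bash

python3 -m jog '{"offset":[[0,0,-0.01],[0,0,0]],"angular":[[0,0,0],[0,0,0]],"jaw":[5,5]}' 
python3 -m jog '{"offset":[[0,0,-0.01],[0,0,0]],"angular":[[0,0,0],[0,0,0]],"jaw":[5,5]}' 
```

```text
time: 19.7
tool_pos: [0.4822, -0.2312, 0.1648]
tool_rot: [-0.567, 0.567, -0.423, 0.422]
contact_force: [-1.3, -0.7, -0.7]
gripper_width: 0.159
time: 19.9
tool_pos: [0.4823, -0.2312, 0.1648]
tool_rot: [-0.567, 0.567, -0.423, 0.423]
contact_force: [-1.8, 1.0, 4.1]
gripper_width: 0.155
```

```bash

python3 -m jog '{"offset":[[0,0,-0.01],[0,0,0]],"angular":[[0,0,0],[0,0,0]],"jaw":[5,5]}' 
```

```text
time: 20.1
tool_pos: [0.4824, -0.2312, 0.1648]
tool_rot: [-0.567, 0.567, -0.423, 0.423]
contact_force: [-1.8, 2.8, 6.7]
gripper_width: 0.156
```

The floor is felt at TCP z 0.1648, against 0.1647 expected, with about 9 N reaction: fully home. Easing the pressure and releasing.

```bash

python3 -m jog '{"offset":[[0,0,0.02],[0,0,0],[0,0,0],[0,0,0],[0,0,0],[0,0,0],[0,0,0]],"angular":[[0,0,0],[0,0,0],[0,0,0],[0,0,0],[0,0,0],[0,0,0],[0,0,0]],"jaw":[14,16,20,26,40,60,60]}' 
python3 -m jog '{"offset":[[0,0,0],[0,0,0],[0,0,0]],"angular":[[0,0,0],[0,0,0],[0,0,0]],"jaw":[60,60,60]}'
python3 -c "
from h import *
cv2.imwrite('pics/w10.png',manip.grab_frame('wrist'))"
```

```text
time: 20.8
tool_pos: [0.482, -0.2311, 0.1643]
tool_rot: [-0.567, 0.567, -0.423, 0.422]
contact_force: [0.8, 0.8, 0.6]
gripper_width: 0.707
time: 21.1
tool_pos: [0.482, -0.2311, 0.1644]
tool_rot: [-0.567, 0.567, -0.423, 0.422]
contact_force: [0.9, -0.0, 0.4]
gripper_width: 0.706
```

View pics/w10.png

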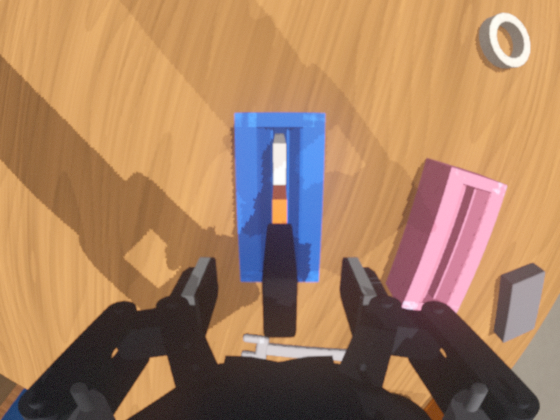

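The board stands free in the slot: the handle at (280,280) is clear of the open fingers at 200 and 358. Withdrawing straight up.

```bash

python3 -m jog '{"offset":[[0,0,0.2],[0,0,0.5],[0,0,0.6],[0,0,0.6],[0,0,0.6],[0,0,0.5],[0,0,0.2],[0,0,0],[0,0,0]],"angular":[[0,0,0],[0,0,0],[0,0,0],[0,0,0],[0,0,0],[0,0,0],[0,0,0],[0,0,0],[0,0,0]],"jaw":[60,60,60,60,60,60,60,60,60]}' 
python3 - <<'E'
from h import *
s=manip.grab_frame('scene');c=cv2.resize(s[120:300,110:330],None,fx=3.5,fy=3.3,interpolation=cv2.INTER_CUBIC);cv2.imwrite('pics/s11.png',c)
st=manip.state();i=manip.grab_frame('wrist');cv2.imwrite('pics/w11.png',i)
h=np.array([.958,.2861,0]);y=np.array([-.2861,.958,0]);b=np.array([.482,-.2311,.010])
for nm,z in(('bot',0),('btop',.09),('htop',.19)):
    print(nm,proj('scene',[b+y*w+[0,0,z] for w in((-.055,.055) if z<.1 else (-.015,.015))]).round(1).tolist(),wproj([b+[0,0,z]],st).round(1).tolist())
E
```

```text
time: 22.05
tool_pos: [0.4817, -0.2309, 0.3232]
tool_rot: [-0.567, 0.567, -0.424, 0.422]
contact_force: [-0.8, 0.2, 0.6]
gripper_width: 0.702
bot [[167.4, 225.4], [209.3, 222.0]] [[279.5, 163.6]]
btop [[163.4, 196.3], [207.2, 193.3]] [[279.5, 176.4]]
htop [[175.5, 159.9], [188.1, 159.2]] [[279.5, 200.1]]
```

View pics/s11.png

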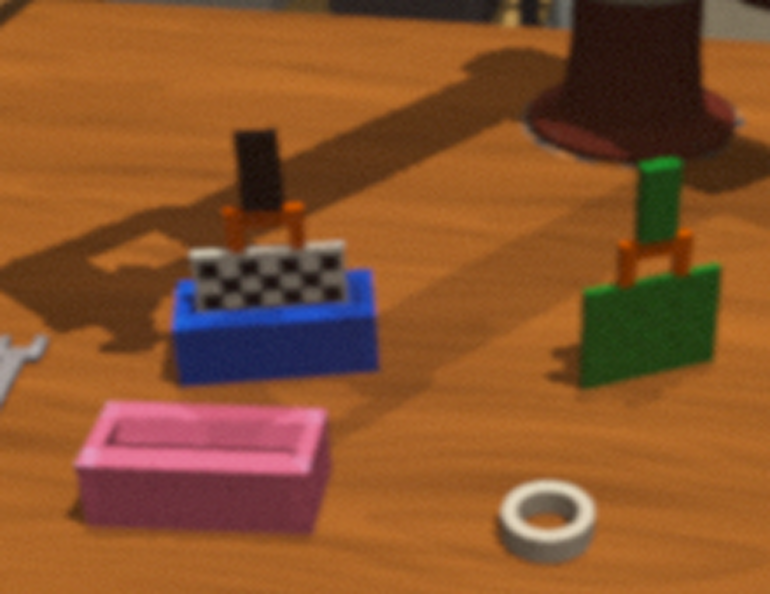

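View pics/w11.png

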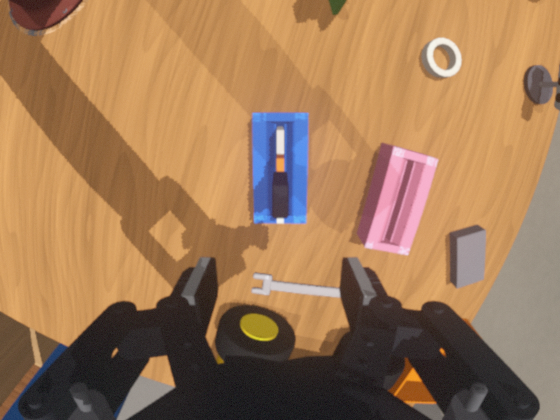

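Predicted and seen agree: the board's top edge is at rows 196/193 (seen 197/194) and the handle top at 159.5 (seen 159.4). It is fully seated and upright.

```bash
python3 -c "
from plant import manip
print(manip.job_done(), manip.state()['time'])"
```

```text
the job is handed in; nothing more can be done
the job is handed in; nothing more can be done
```

The checkered board is off the hook and standing upright in the blue holder's slot, fully home, with the gripper clear of it. The job was handed in at about 22 s of the 69 s allowed.

- **Unhooking:** I raised the board 6 mm and slid it forward until it touched the tip, with at most about 6 N on the readings. That put the bend at hook x ≈ 109 mm, against 110 mm from the wrist picture. I then leaned the top back 48° and eased the eye up over the barb. The force readings there showed only the board's weight, about 2 N. The 48° is slightly more than the suggested 30 to 45°, chosen for clearance.
- **Placing:** The board met the slot floor at tool height 0.1648 m (0.1647 m expected), with about 9 N of reaction. I eased the pressure, opened the fingers and withdrew straight up.
- **Last checks:** The last scene picture puts the board's top edge and handle top within about 1 px of where a fully seated, upright board should be. In the last pictures the look-alikes and the tape roll and wrench stood untouched. The screwdriver was not in those last views, but the arm stayed well above it.
- **Disagreement:** The top camera and the first wrist view differed by about 1.7 mm on the slot's position. I trusted the wrist camera, and a second look from lower down showed the board within 0.3 mm of the slot's middle. No check failed.

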